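# Clip the loop and the hand lens back into the instrument rack

### The job

Put the inoculating loop and the hand lens away in the instrument rack: press each one down broadside into the empty pair of spring clips made for its handle, until it has snapped fully home in both clips. Their working ends must point the same way as the needle that is already clipped in. Leave the needle in its clips and do not disturb the well plate, the spirit lamp or the jar.

Things in the scene. Friction and masses are not known exactly. Their poses are not given: they have to be found in the camera images.
- rack: Instrument rack screwed to the bench, bare aluminium: two rails 16 mm wide, 216 mm long, along y at x = -34 and +34 mm, tops 32 mm above the bench, on end cheeks 34 mm high at y = -112 and +112 mm; open down to the bench between the rails. Origin on the bench below its middle. It carries three pairs of steel clips at y = -78, 0 and +78 mm, in any order.
- clips_a: Narrow pair of spring-steel clips on the rack, for a handle 12 mm in diameter; it holds the needle, whose point is to +x. Origin on the bench plane midway between its two clips (at x = -34 and +34 mm, each 12 mm long in x, one on each rail); x is the axis of a clipped tool, z up, the clips open upwards.
- clips_b: Empty narrow pair of spring-steel clips on the rack, for a handle 12 mm in diameter: the place of the inoculating loop. Origin on the bench plane midway between its two clips (at x = -34 and +34 mm, each 12 mm long in x, one on each rail); x is the axis of a clipped tool, z up, the clips open upwards.
- clips_b_home (a point): Middle of the axis of a fully home handle: 56 mm above the pair's origin, same axes. The handle then rests on the clip floor 50 mm above the bench and stops there. Pressing it straight down through both clips at once takes about 11 to 14 N, half that for one clip; each jaw springs aside at about 2 N/mm.
- clips_b_mouth (a point): Middle of the mouth between the lips of the jaws, 62 mm above the bench. The lips leave a gap 6.5 mm wide and the handle is 12 mm; above it guides flare out at 45 degrees to 27 mm wide at 71 mm above the bench. The handle snaps past the lips and they close over it.
- clips_c: Empty wide pair of spring-steel clips on the rack, for a handle 24 mm in diameter: the place of the hand lens. Origin on the bench plane midway between its two clips (at x = -34 and +34 mm, each 12 mm long in x, one on each rail); x is the axis of a clipped tool, z up, the clips open upwards.
- clips_c_home (a point): Middle of the axis of a fully home handle: 56 mm above the pair's origin, same axes. The handle then rests on the clip floor 44 mm above the bench and stops there. Pressing it straight down through both clips at once takes about 11 to 14 N, half that for one clip; each jaw springs aside at about 2 N/mm.
- clips_c_mouth (a point): Middle of the mouth between the lips of the jaws, 66 mm above the bench. The lips leave a gap 17 mm wide and the handle is 24 mm; above it guides flare out at 45 degrees to 38 mm wide at 74 mm above the bench. The handle snaps past the lips and they close over it.
- loop: Inoculating loop, 200 mm long, 50 g, loose on the bench: black round handle 12 mm in diameter, steel collar, thin chuck, wire ending in a 10 mm loop. Origin on the handle axis at mid-handle, x towards the working end. It lies level, axis 9 mm above the bench, on a hexagonal end cap and collar that stop it rolling. Grip across the handle within 20 mm of the origin: there the fingers come down between the rails.
- loop_tip (a point): The end of the wire loop, 134 mm from the loop's origin along its x. The round handle spans x = -56 to +56 mm; hexagonal end cap from -66 to -56 and hexagonal collar from +56 to +65 mm, both 18 mm across flats.
- lens: Hand lens, 200 mm long, 85 g, loose on the bench: black round handle 24 mm in diameter, steel collar, short neck, round lens 62 mm across. Origin on the handle axis at mid-handle, x towards the working end. It lies level, axis 15 mm above the bench, on a hexagonal end cap and collar that stop it rolling. Grip across the handle within 20 mm of the origin: there the fingers come down between the rails.
- lens_tip (a point): Middle of the lens (62 mm across, 8 mm thick, flat in the tool's x-y plane), 104 mm from the tool's origin along its x; the tool balances about 15 mm from its origin towards the lens. The round handle spans x = -56 to +56 mm; hexagonal end cap from -66 to -56 and hexagonal collar from +56 to +65 mm, both 30 mm across flats.
- needle: Inoculating needle, already home in clips_a, and to stay there: same black handle as the loop (12 mm), ending in a straight wire. Origin on the axis at mid-handle, x towards the point.
- needle_tip (a point): The point of the needle, 134 mm from its origin along its x.
- well_plate: Bystander: clear 24-well plate, 85 x 127 x 20 mm, loose on the bench. Origin under its middle.
- spirit_lamp: Bystander: unlit glass spirit lamp with a steel cap, 80 mm across and 92 mm high, loose. Origin under its middle.
- stopper_jar: Bystander: glass jar with a glass stopper and a paper label, 62 mm across and 97 mm high, loose. Origin under its middle.
Mind the look-alikes: they are no part of the job. There is more than one size of the lens; the one meant has the size given above.

How it is judged:
By the outcome, as a careful person would: the job done as asked, in the order asked, and still so for the second after the job is handed in, with the robot touching nothing.
It also fails if it takes over 61 s, if anything falls off the work surface, if the arm or the gripper's body presses on something with over 40 N, if the wrist force passes 120 N, or if a joint passes its speed limit or range.

### The arm

A 6-joint arm with a two-finger parallel gripper is mounted at the origin on the work surface. World frame = base frame: x ahead of the robot, y to its left, z up, the work surface at z = 0. Lengths are in m, angles in degrees, forces in N, time in s.
With the tool pointing down it reaches from about 0.375 to 0.9 m from the base axis. Payload 3.1 kg.
Tool frame: the origin (TCP) lies between the finger pads; the fingertips stand 22 mm ahead of it and the grasp point (between the pads) lies 3 mm ahead of it; z points along the fingers, y is the line along which they close (so a half turn about z gives the same grasp; the last joint's range is limited). The gripper opens to 87 mm and grips with 3 to 60 N. Pads are 19 mm wide; open, the fingers measure 117 mm over their backs; the gripper's body (75 mm by 190 mm) begins 51 mm behind the grasp point.
Start: joints at [58.585, 30.224, 82.088, -0, 67.689, -10.227], TCP at [0.226, 0.583, 0.245] pointing down, gripper open.
Joint ranges: [-176.69, 176.69], [-43.24, 126.21], [12.49, 139.97], [-82, 262], [0, 151.66], [-163.58, 163.58]. Speed limits (degrees/s): [159.86, 159.86, 180, 180, 180, 180].

### API

Orientations are given as a 3x3 rotation matrix whose columns are the frame's x, y, z axes.
In Python, from rig import bot, capture, search_frame, outline_of, spot_point gives the robot as it stands.
- The arm moves only by the tool jog_arm, never from a script. Its argument "rows" is text: rows parted by semicolons, each of 7 numbers parted by spaces: the opening, from 0 (shut) to 1 (fully open), then the shift along the tool's x, y, z as a fraction of full scale, then the turn, a rotation vector about the tool's x, y, z as a fraction of full scale. A call has 1 to 20 rows; each row is the pose to reach, as a shift and turn from the pose commanded when the call began, along the tool's axes at that moment; what a row does not reach only later rows make up. Full scale, the value 1, is 0.5 m for a shift and pi/4 rad for a turn. A row lasts 1/12 s, in which the tool goes at most 41.7 mm and 7.16 degrees, less where a joint would pass 70% of its speed; a pose out of reach is approached as far as the arm can. A call with a number of a shift or a turn outside -1 to 1 is refused whole. A call with a gripper value outside its range is refused whole. The fingers move at their own pace and stop on an object; the grip force is fixed at half the most. Time passes only in rows, so rows that repeat a pose let the fingers close. It gives the time, the measured TCP pose, the force, the opening and the grip force at its end, in the units of the state.
- bot.read_state(): the state, without advancing time (a new reading comes with each control period).
- capture(name): name is "scene" or "side" or "wrist"; returns a dict with "pixels" (400x640x3 uint8, red, green, blue), "fx", "fy", "cx", "cy" (pixels), "R" (3x3) and "t" (3): a world point X has camera coordinates R X + t; the wrist camera has in their place "mount" (4x4, takes a point from camera to tool coordinates, whose origin is the TCP and whose axes are the flange's). Camera axes: x right, y down, z forward; pixel columns grow to the right and rows downward; lengths in m; the calibration is good to about 2 mm. A picture is of the moment at which its call begins: read the wrist's pose just before it. There is no depth.
- bot.hand_in(): hands the job in; it is judged then, once.
Trained networks look in a picture, given as the dict that the camera call returned (one of the last four; its "shot" number tells which), for a name from the list of things; names that differ only in an ending like _2 or _b are one class to them, and where a whole thing is asked for, a point or a joint stands for the part that bears it (a point fixed in the world has none). Each returns a list of dicts, best first, with "conf" (0 to 1); they miss things now and then, are a little off and sometimes report something else, mostly with a low value. They report only what shows in the picture. A call takes as long as a camera call. They do not tell look-alikes from the thing itself.
- search_frame(label, picture): "point" ([x, y, z] in m, in world coordinates, good to about 4 mm: the middle of the surface that is visible of it).
- outline_of(label, picture): "region" (400x640 bool, what is visible of it).
- spot_point(label, picture): "point" ([x, y, z] in m, in world coordinates, good to about 4 mm: a listed point, or the origin of a listed thing).
The state is a dict: "time_s": time; "joint_positions": joint angles; "qvel": joint speeds; "tau": joint torques, N m; "position": TCP position; "tcp_rot": TCP orientation; "force": force on the tool from outside, world axes, zero at the start; "moment": the same for the moment, N m; "opening": opening from 0.0 (shut) to 1.0 (fully open); "grasp_force": force on a finger pad.
Only numpy, scipy, OpenCV 4.12 (cv2) and the standard library are available. Lean on these libraries where they do the work, as an engineer would, in place of code of your own. Each camera call takes 0.05 s, during which the arm holds its last target. There are 200 camera calls.

## Working session

There is one attempt and no reset: what is moved stays moved. The work goes in short steps, Python scripts to look and compute and a tool call to move; the robot and the scene stay as the last step left them, time stands still between calls to the robot, and variables do not carry over. Pictures are saved under pics/ and viewed, at most 10 in all, crops included, and the job is handed in when it is done.

Besides the shell and the picture viewer there is one more tool, called by a JSON object that holds its "name" and its "arguments". jog_arm: Moves the arm, as the interface text tells. Its arguments: {"type":"object","properties":{"rows":{"type":"string"}},"required":["rows"]}

```bash
mkdir -p pics; ls; python3 - <<'E'
from rig import bot,capture,search_frame,outline_of,spot_point
import cv2,numpy as np
s=bot.read_state();print(s)
for n in("scene","side"):
    p=capture(n);cv2.imwrite(f"pics/{n}0.png",p["pixels"][:,:,::-1])
    print(n,p["R"],p["t"],p["fx"])
    for l in["rack","clips_a","clips_b","clips_b_home","clips_c","clips_c_home","loop","loop_tip","lens","lens_tip","needle","needle_tip","well_plate","spirit_lamp","stopper_jar"]:
        print(l,[(np.round(d["point"],3).tolist(),round(d["conf"],2)) for d in spot_point(l,p)[:4]])
E
```

```text
pics
{'time_s': 0.0, 'joint_positions': array([ 5.85858693e+01,  3.02790228e+01,  8.21579520e+01,  8.49687005e-05,
        6.76874443e+01, -1.02271104e+01]), 'qvel': array([-0.03905888,  0.0062311 , -0.02843735,  0.09541856,  0.05581078,
       -0.08323351]), 'tau': array([ 1.12576294e-03, -4.40028512e+01, -1.76597035e+01,  6.32883282e-02,
        5.80742606e-02, -1.77562965e-04]), 'position': array([0.22548706, 0.58216491, 0.24356227]), 'tcp_rot': array([[-9.32405276e-01,  3.61412670e-01, -1.13301160e-03],
       [ 3.61414239e-01,  9.32403516e-01, -1.85250980e-03],
       [ 3.86903484e-04, -2.13677644e-03, -9.99997642e-01]]), 'force': array([0.50721217, 0.24311331, 0.03876439]), 'moment': array([ 0.04293701, -0.02312815,  0.02440105]), 'grasp_force': 0.0, 'opening': 1.0003210561692462}
scene [[ 0.75311658  0.65773788  0.01401048]
 [ 0.46458795 -0.51663834 -0.71919598]
 [-0.46580409  0.54814752 -0.694666  ]] [-0.39277492 -0.25073599  1.4848156 ] 457.78313235263226
rack [([0.558, -0.023, -0.001], 0.75)]
clips_a [([0.549, 0.058, 0.001], 0.56), ([0.556, -0.102, -0.001], 0.51), ([0.56, -
[... 1491 characters left out ...]
[([0.553, -0.023, 0.003], 0.82), ([0.555, -0.096, -0.0], 0.8), ([0.547, 0.057, -0.004], 0.74)]
clips_c_home [([0.552, -0.023, 0.056], 0.57)]
loop [([0.463, 0.317, 0.01], 0.51)]
loop_tip []
lens [([0.521, -0.268, 0.011], 0.94), ([0.326, -0.133, 0.008], 0.88), ([0.489, -0.512, 0.016], 0.66), ([0.552, -0.024, 0.057], 0.58)]
lens_tip [([0.615, -0.299, 0.012], 0.86), ([0.366, -0.208, 0.012], 0.84), ([0.392, -0.408, 0.018], 0.58), ([0.55, 0.057, -0.005], 0.53)]
needle [([0.547, 0.06, 0.057], 0.54), ([0.462, 0.312, 0.01], 0.17)]
needle_tip []
well_plate [([0.785, 0.039, -0.001], 0.81), ([0.558, -0.1, 0.062], 0.55)]
spirit_lamp [([0.554, -0.021, 0.066], 0.3)]
stopper_jar [([0.725, 0.234, 0.0], 0.7)]
```

View pics/scene0.png

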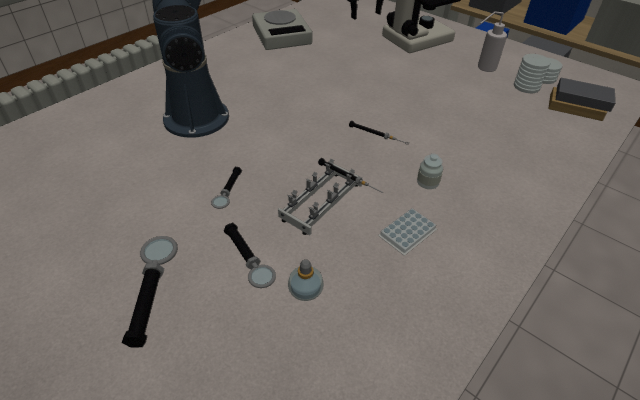

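View pics/side0.png

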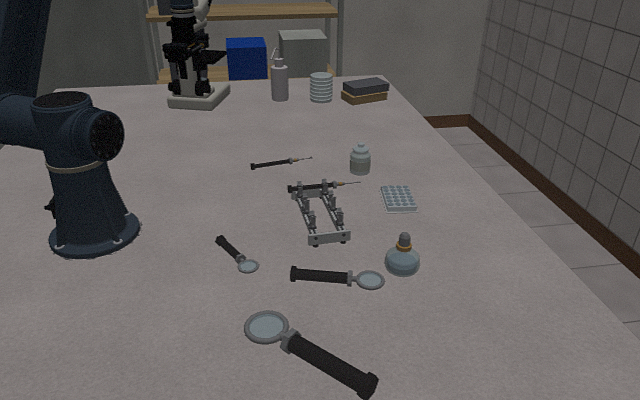

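Both pictures show the same layout. The 24 mm lens is the middle-sized one (scene 250,255; tip about 103 mm from its origin). The loop is at scene (370,130), pointing right. The needle is at the rack's far end. Next I get axes from the outlines.

```bash
cat > h.py <<'E'
from rig import bot,capture,search_frame,outline_of,spot_point
import cv2,numpy as np
from scipy.spatial.transform import Rotation as Ro
def cam(p,s=None):
    if "R" in p: return p["R"],p["t"]
    s=s or bot.read_state(); m=np.array(p["mount"]); T=np.eye(4); T[:3,:3]=s["tcp_rot"];T[:3,3]=s["position"]
    W=np.linalg.inv(T@m); return W[:3,:3],W[:3,3]
def ground(p,uv,z,s=None):
    R,t=cam(p,s); uv=np.atleast_2d(uv).astype(float)
    d=np.c_[(uv[:,0]-p["cx"])/p["fx"],(uv[:,1]-p["cy"])/p["fy"],np.ones(len(uv))]@R
    c=-R.T@t; return c+d*((z-c[2])/d[:,2])[:,None]
def project(p,X,s=None):
    R,t=cam(p,s); q=np.atleast_2d(X)@R.T+t; return np.c_[q[:,0]/q[:,2]*p["fx"]+p["cx"],q[:,1]/q[:,2]*p["fy"]+p["cy"]]
def plan(pos,xdir_deg):
    """shift/turn fractions to reach TCP pos, tool x at heading xdir (mod 180), pointing down"""
    s=bot.read_state();R=s["tcp_rot"];a=np.degrees(np.arctan2(R[1,0],R[0,0]))
    for k in(0,180):
        b=np.radians(xdir_deg+k);T=np.array([[np.cos(b),np.sin(b),0],[np.sin(b),-np.cos(b),0],[0,0,-1]])
        v=Ro.from_matrix(R.T@T).as_rotvec()/(np.pi/4)
        print("shift",np.round(R.T@(np.array(pos)-s["position"])/.5,4),"turn",np.round(v,4),"j6",s["joint_positions"][5])
E
python3 - <<'E'
from h import *
for n in("scene","side"):
    p=capture(n)
    for l,z,ref in[("loop",.009,(.461,.315)),("lens",.015,(.519,-.27)),("needle",.056,(.547,.06)),("spirit_lamp",.045,(.66,-.2))]:
        for o in outline_of(l,p)[:5]:
            v,u=np.nonzero(o["region"]); 
            if len(u)<10: continue
            g=ground(p,np.c_[u,v],z)[:,:2]; c=g.mean(0)
            w,V=np.linalg.eigh(np.cov((g-c).T)); d=V[:,1]; q=(g-c)@d
            print(n,l,round(o["conf"],2),len(u),c.round(3),"ang",np.degrees(np.arctan2(d[1],d[0])).round(1),"ends",(c+d*q.min()).round(3),(c+d*q.max()).round(3),"L",np.ptp(q).round(3))
p=capture("wrist");print(p["mount"],p["fx"])
E
```

```text
scene loop 0.78 199 [0.47  0.314] ang -169.9 ends [0.544 0.328] [0.394 0.301] L 0.152
scene lens 0.86 447 [ 0.347 -0.17 ] ang 118.9 ends [ 0.381 -0.23 ] [ 0.301 -0.085] L 0.166
scene lens 0.74 2266 [ 0.452 -0.481] ang 133.5 ends [ 0.552 -0.587] [ 0.356 -0.379] L 0.286
scene lens 0.73 1052 [ 0.567 -0.285] ang 163.4 ends [ 0.648 -0.309] [ 0.444 -0.249] L 0.213
scene needle 0.76 202 [0.565 0.057] ang -176.8 ends [0.641 0.061] [0.48  0.052] L 0.161
scene spirit_lamp 0.59 1031 [ 0.715 -0.262] ang 131.7 ends [ 0.746 -0.297] [ 0.678 -0.22 ] L 0.103
side loop 0.5 176 [0.461 0.313] ang -169.1 ends [0.539 0.328] [0.394 0.301] L 0.147
side lens 0.69 586 [ 0.343 -0.17 ] ang 117.4 ends [ 0.377 -0.234] [ 0.297 -0.079] L 0.175
side lens 0.64 3458 [ 0.455 -0.475] ang 133.4 ends [ 0.555 -0.581] [ 0.358 -0.373] L 0.286
side lens 0.6 1304 [ 0.558 -0.282] ang 163.0 ends [ 0.648 -0.309] [ 0.451 -0.249] L 0.206
side needle 0.58 179 [0.561 0.058] ang -176.6 ends [0.635 0.062] [0.484 0.053] L 0.151
side spirit_lamp 0.63 1030 [ 0.695 -0.273] ang 68.0 ends [ 0.67  -0.335] [ 0.734 -0.178] L 0.169
[[ 4.43080167e-04 -9.64623201e-01 -2.63632098e-01  7.18931917e-02]
 [ 9.99999536e-01  2.02018263e-04  9.41495589e-04  3.31120178e-04]
 [-8.54929990e-04 -2.63632393e-01  9.64622844e-01 -1.39290270e-01]
 [ 0.00000000e+00  0.00000000e+00  0.00000000e+00  1.00000000e+00]] 304.9163379649707
```

```bash
python3 -c "
from h import *
plan([.460,.314,.15],10.5)"
```

```text
shift [-0.6309 -0.3319  0.1891] turn [-1.0000e-04  1.0000e-04  3.2959e+00] j6 -10.227934810121244
shift [-0.6309 -0.3319  0.1891] turn [-1.000e-04 -0.000e+00 -7.041e-01] j6 -10.227934810121244
```

{"name": "jog_arm", "arguments": {"rows": "1 -0.63 -0.332 0.189 0 0 -0.704;1 -0.63 -0.332 0.189 0 0 -0.704;1 -0.63 -0.332 0.189 0 0 -0.704;1 -0.63 -0.332 0.189 0 0 -0.704;1 -0.63 -0.332 0.189 0 0 -0.704;1 -0.63 -0.332 0.189 0 0 -0.704;1 -0.63 -0.332 0.189 0 0 -0.704;1 -0.63 -0.332 0.189 0 0 -0.704;1 -0.63 -0.332 0.189 0 0 -0.704;1 -0.63 -0.332 0.189 0 0 -0.704;1 -0.63 -0.332 0.189 0 0 -0.704;1 -0.63 -0.332 0.189 0 0 -0.704;1 -0.63 -0.332 0.189 0 0 -0.704;1 -0.63 -0.332 0.189 0 0 -0.704"}}

```text
time_s: 3.32
position: [0.4586, 0.3154, 0.1505]
tcp_rot: [[-0.983, -0.184, 0.0], [-0.184, 0.983, 0.0], [-0.0, 0.0, -1.0]]
force: [-0.5, -0.4, -0.6]
opening: 0.998
grasp_force: 0.0
```

```bash
python3 - <<'E'
from h import *
s=bot.read_state();p=capture("wrist");im=p["pixels"][:,:,::-1].copy()
for l in("loop","loop_tip"):
    print(l,[(d["point"],d["conf"]) for d in spot_point(l,p)[:2]])
o=outline_of("loop",p)
for r in o[:2]:
    v,u=np.nonzero(r["region"]);g=ground(p,np.c_[u,v],.009,s)[:,:2];c=g.mean(0)
    w,V=np.linalg.eigh(np.cov((g-c).T));d=V[:,1];q=(g-c)@d
    print(r["conf"],len(u),c,np.degrees(np.arctan2(d[1],d[0])),c+d*q.min(),c+d*q.max())
for a in(-66,-56,0,56,65,134):
    X=[.460+a*1e-3*np.cos(np.radians(10.5)),.314+a*1e-3*np.sin(np.radians(10.5)),.009]
    cv2.circle(im,tuple(project(p,X,s)[0].astype(int)),2,(0,0,255),-1)
cv2.imwrite("pics/w1.png",im);print(s["position"],s["time_s"])
E
```

```text
loop [([0.4611, 0.3186, 0.0077], 0.76)]
loop_tip [([0.595, 0.3381, 0.01], 0.81)]
0.97 1859 [0.45989633 0.31369512] -169.02722329219645 [0.58613472 0.33817113] [0.39642771 0.30138936]
[0.45857793 0.31540601 0.15049827] 3.3167
```

View pics/w1.png

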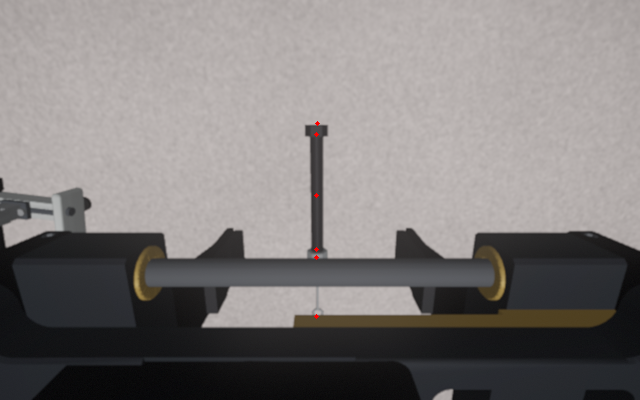

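The overlaid estimate (red dots, handle at pixels 318,125 to 318,250) sits on the loop's handle. I go down and grip.

{"name": "jog_arm", "arguments": {"rows": "1 -0.004 -0.0036 0.08 0 0 0;1 -0.004 -0.0036 0.15 0 0 0;1 -0.004 -0.0036 0.21 0 0 0;1 -0.004 -0.0036 0.24 0 0 0;1 -0.004 -0.0036 0.251 0 0 0;1 -0.004 -0.0036 0.251 0 0 0;0.3 -0.004 -0.0036 0.251 0 0 0;0 -0.004 -0.0036 0.251 0 0 0;0 -0.004 -0.0036 0.251 0 0 0;0 -0.004 -0.0036 0.251 0 0 0;0 -0.004 -0.0036 0.251 0 0 0;0 -0.004 -0.0036 0.251 0 0 0;0 -0.004 -0.0036 0.251 0 0 0;0 -0.004 -0.0036 0.251 0 0 0;0 -0.004 -0.0036 0.251 0 0 0;0 -0.004 -0.0036 0.251 0 0 0"}}

```text
time_s: 4.85
position: [0.4619, 0.3127, 0.0245]
tcp_rot: [[-0.983, -0.182, -0.0], [-0.182, 0.983, -0.0], [0.0, -0.0, -1.0]]
force: [-0.2, -0.5, 0.3]
opening: 0.328
grasp_force: 0.0
```

{"name": "jog_arm", "arguments": {"rows": "0 0 0 0 0 0 0;0 0 0 0 0 0 0;0 0 0 0 0 0 0;0 0 0 0 0 0 0;0 0 0 0 0 0 0;0 0 0 0 0 0 0;0 0 0 0 0 0 0;0 0 0 0 0 0 0;0 0 0 -0.1 0 0 0;0 0 0 -0.2 0 0 0;0 0 0 -0.3 0 0 0;0 0 0 -0.34 0 0 0;0 0 0 -0.34 0 0 0;0 0 0 -0.34 0 0 0"}}

```text
time_s: 6.02
position: [0.4636, 0.3135, 0.1978]
tcp_rot: [[-0.983, -0.182, 0.007], [-0.182, 0.983, 0.003], [-0.007, 0.002, -1.0]]
force: [-0.3, -0.2, -1.4]
opening: 0.129
grasp_force: 30.0
```

```bash
python3 - <<'E'
from h import *
plan([.475,-.03,.205],3.3)
E
```

```text
shift [ 0.1026 -0.6796 -0.0163] turn [-0.0139  0.0039 -3.8399] j6 -77.87107212787123
shift [ 0.1026 -0.6796 -0.0163] turn [0.0026 0.0092 0.16  ] j6 -77.87107212787123
```

```bash
python3 - <<'E'
from h import *
plan([.56,-.06,.205],3.3)
E
```

```text
shift [-0.0536 -0.7696 -0.0153] turn [-0.0139  0.0039 -3.8399] j6 -77.87107212787123
shift [-0.0536 -0.7696 -0.0153] turn [0.0026 0.0092 0.16  ] j6 -77.87107212787123
```

{"name": "jog_arm", "arguments": {"rows": "0 -0.054 -0.77 -0.016 0 0 0.16;0 -0.054 -0.77 -0.016 0 0 0.16;0 -0.054 -0.77 -0.016 0 0 0.16;0 -0.054 -0.77 -0.016 0 0 0.16;0 -0.054 -0.77 -0.016 0 0 0.16;0 -0.054 -0.77 -0.016 0 0 0.16;0 -0.054 -0.77 -0.016 0 0 0.16;0 -0.054 -0.77 -0.016 0 0 0.16;0 -0.054 -0.77 -0.016 0 0 0.16;0 -0.054 -0.77 -0.016 0 0 0.16;0 -0.054 -0.77 -0.016 0 0 0.16;0 -0.054 -0.77 -0.016 0 0 0.16;0 -0.054 -0.77 -0.016 0 0 0.16;0 -0.054 -0.77 -0.016 0 0 0.16"}}

```text
time_s: 7.18
position: [0.5573, -0.059, 0.2017]
tcp_rot: [[-0.998, -0.059, -0.003], [-0.059, 0.998, 0.001], [0.002, 0.001, -1.0]]
force: [0.5, 1.0, -0.4]
opening: 0.123
grasp_force: 30.0
```

```bash
python3 - <<'E'
from h import *
s=bot.read_state();p=capture("wrist");im=p["pixels"][:,:,::-1].copy()
for l in("rack","clips_a","clips_b_home","clips_b_mouth","clips_c_home","clips_c_mouth","needle","loop"):
    print(l,[(np.round(d["point"],4).tolist(),round(d["conf"],2)) for d in spot_point(l,p)[:4]])
a=np.radians(3.3);R=np.array([[np.cos(a),-np.sin(a),0],[np.sin(a),np.cos(a),0],[0,0,1]])
for c in([-42,-108,32],[-26,-108,32],[-42,108,32],[-26,108,32],[-34,-78,62],[-34,0,66],[-34,78,56],[34,-78,62],[34,0,66],[-66,78,56],[0,78,62]):
    cv2.circle(im,tuple(project(p,np.array([.553,-.021,0])+R@np.array(c)*1e-3,s)[0].astype(int)),2,(0,0,255),-1)
cv2.imwrite("pics/w2.png",im);print(s["position"],s["tcp_rot"],s["time_s"])
E
```

```text
rack []
clips_a []
clips_b_home []
clips_b_mouth []
clips_c_home []
clips_c_mouth []
needle [([0.5444, 0.0567, 0.0551], 0.98)]
loop [([0.5554, -0.0569, 0.1867], 0.84), ([0.5169, -0.2735, 0.0151], 0.3)]
[ 0.55731352 -0.05896619  0.20171875] [[-0.99822835 -0.0594458  -0.00252168]
 [-0.05944893  0.99823065  0.00118196]
 [ 0.00244696  0.00132978 -0.99999612]] 7.1833
```

View pics/w2.png

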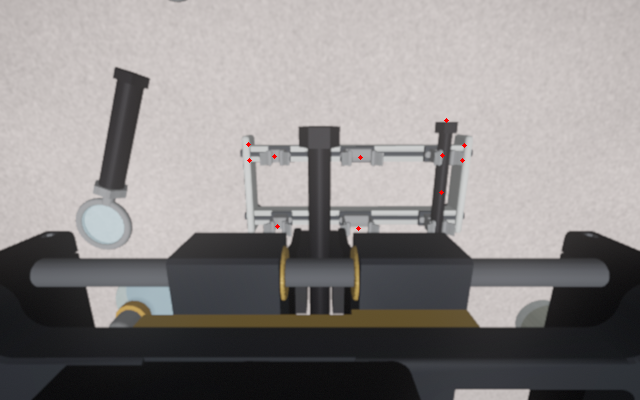

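The picture shows the rack (columns 245–468), with the narrow clips at (275,156), the wide ones at (360,157) and the needle at (443,155). The overlay nearly fits; I zoom in to refine it.

```bash
python3 - <<'E'
import cv2
im=cv2.imread("pics/w2.png")[115:240,235:480]
cv2.imwrite("pics/w2c.png",cv2.resize(im,None,fx=3.2,fy=3.2,interpolation=cv2.INTER_CUBIC))
E
```

```text
(no output)
```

View pics/w2c.png

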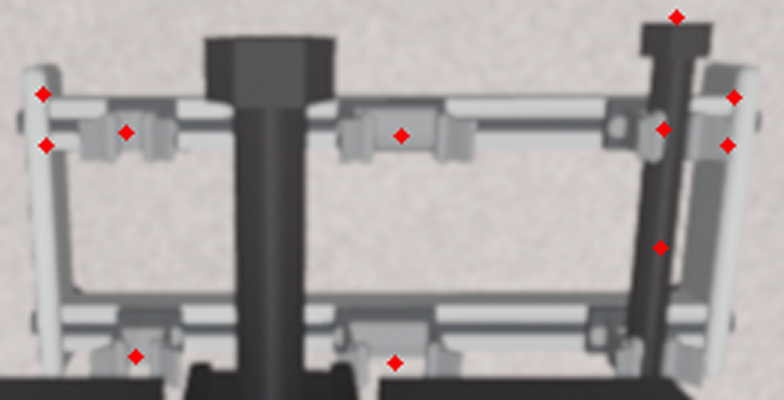

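{"name": "jog_arm", "arguments": {"rows": "0 0.001 -0.078 0.05 0 0 0;0 0.001 -0.078 0.1 0 0 0;0 0.001 -0.078 0.16 0 0 0;0 0.001 -0.078 0.19 0 0 0;0 0.001 -0.078 0.203 0 0 0;0 0.001 -0.078 0.203 0 0 0;0 0.001 -0.078 0.203 0 0 0"}}

```text
time_s: 8.22
position: [0.5607, -0.1, 0.1014]
tcp_rot: [[-0.998, -0.058, 0.001], [-0.058, 0.998, -0.0], [-0.001, -0.0, -1.0]]
force: [-0.7, -0.2, -0.3]
opening: 0.127
grasp_force: 30.0
```

```bash
python3 - <<'E'
from h import *
plan([.559,-.098,.066],3.3)
p=capture("side");im=p["pixels"][:,:,::-1][150:270,240:420]
cv2.imwrite("pics/s2.png",cv2.resize(im,None,fx=4,fy=4,interpolation=cv2.INTER_CUBIC))
E
```

```text
shift [0.0033 0.0042 0.0709] turn [-1.3e-03 -6.0e-04 -4.0e+00] j6 -114.64960583713429
shift [0.0033 0.0042 0.0709] turn [-0.0004  0.0008  0.    ] j6 -114.64960583713429
```

View pics/s2.png

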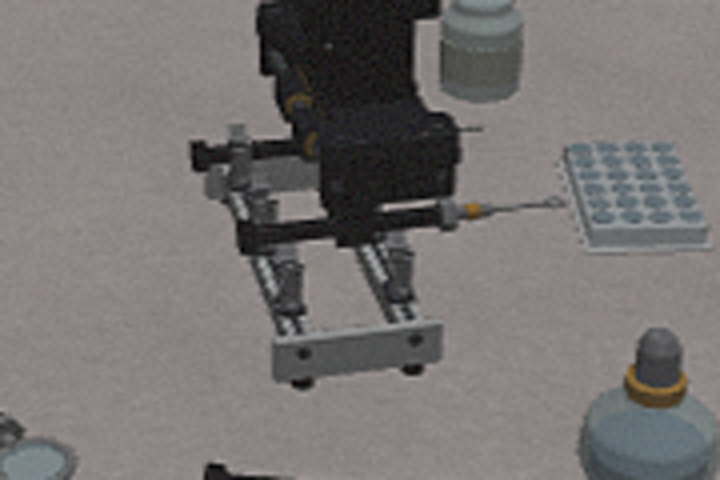

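The loop is held level over the narrow clips (crop 290,290 and 400,275), tip towards the well plate. I press it in.

{"name": "jog_arm", "arguments": {"rows": "0 0.0033 0.0042 0.02 0 0 0;0 0.0033 0.0042 0.035 0 0 0;0 0.0033 0.0042 0.045 0 0 0;0 0.0033 0.0042 0.052 0 0 0;0 0.0033 0.0042 0.058 0 0 0;0 0.0033 0.0042 0.063 0 0 0;0 0.0033 0.0042 0.067 0 0 0;0 0.0033 0.0042 0.067 0 0 0"}}

```text
time_s: 8.93
position: [0.5593, -0.0984, 0.0708]
tcp_rot: [[-0.998, -0.058, 0.003], [-0.058, 0.998, -0.002], [-0.002, -0.002, -1.0]]
force: [-4.4, -1.2, 22.9]
opening: 0.126
grasp_force: 30.0
```

{"name": "jog_arm", "arguments": {"rows": "0.35 0 0 -0.006 0 0 0;0.35 0 0 -0.006 0 0 0;0.35 0 0 -0.006 0 0 0;0.35 0 0 -0.006 0 0 0;0.35 0 0 -0.006 0 0 0;0.35 0 0 -0.006 0 0 0;0.35 0 0 -0.006 0 0 0;0.35 0 0 -0.04 0 0 0;0.35 0 0 -0.1 0 0 0;0.35 0 0 -0.18 0 0 0;0.35 0 0 -0.22 0 0 0;0.35 0 0 -0.22 0 0 0;0.35 0 0 -0.22 0 0 0"}}

```text
time_s: 10.02
position: [0.5591, -0.0981, 0.1787]
tcp_rot: [[-0.998, -0.058, 0.003], [-0.058, 0.998, -0.001], [-0.003, -0.001, -1.0]]
force: [0.5, 0.0, -1.2]
opening: 0.352
grasp_force: 0.0
```

```bash
python3 - <<'E'
from h import *
s=bot.read_state()
for n in("wrist","side"):
    p=capture(n)
    for l in("loop","needle"): print(n,l,[(np.round(d["point"],4).tolist(),round(d["conf"],2)) for d in spot_point(l,p)[:3]])
    if n=="wrist":
        for d in spot_point("lens",p)[:3]+spot_point("lens_tip",p)[:3]: print(np.round(d["point"],4),d["conf"])
        for r in outline_of("loop",p)[:2]+outline_of("needle",p)[:2]:
            v,u=np.nonzero(r["region"]);g=ground(p,np.c_[u,v],.056,s)[:,:2];c=g.mean(0)
            V=np.linalg.eigh(np.cov((g-c).T))[1][:,1];print(r["conf"],c,np.degrees(np.arctan2(V[1],V[0])))
        im=p["pixels"][:,:,::-1].copy();cv2.imwrite("pics/w3.png",im)
plan([.516,-.269,.15],-17)
E
```

```text
wrist loop [([0.5591, -0.0937, 0.0565], 0.57)]
wrist needle [([0.5458, 0.0576, 0.055], 0.59)]
[ 0.5182 -0.2744  0.0162] 0.61
[ 0.6139 -0.2996  0.015 ] 0.41
[ 0.6167 -0.3008  0.0151] 0.91
0.9 [ 0.55091094 -0.09837894] -176.4757869986644
0.78 [0.53049595 0.05640712] -175.9731591863494
0.71 [0.54355531 0.05466085] -172.97193220868965
side loop [([0.5593, -0.098, 0.0573], 0.79), ([0.5522, -0.0224, 0.0674], 0.33)]
side needle [([0.5487, 0.0603, 0.0557], 0.61), ([0.5584, -0.1013, 0.0553], 0.49)]
shift [ 0.104  -0.337   0.0538] turn [ 2.0000e-03  6.0000e-04 -3.5491e+00] j6 -114.52475419558296
shift [ 0.104  -0.337   0.0538] turn [ 4.000e-04 -1.500e-03  4.509e-01] j6 -114.52475419558296
```

View pics/w3.png

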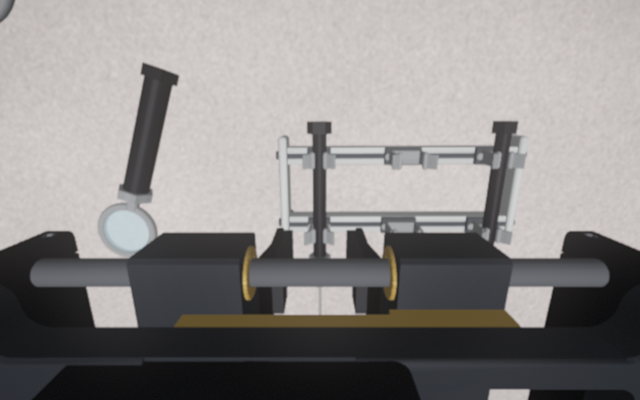

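The loop (319,130–250) is seated between the jaws of both left-hand clips, parallel to the needle. Next, the lens.

{"name": "jog_arm", "arguments": {"rows": "1 0.104 -0.337 0.054 0 0 0.451;1 0.104 -0.337 0.054 0 0 0.451;1 0.104 -0.337 0.054 0 0 0.451;1 0.104 -0.337 0.054 0 0 0.451;1 0.104 -0.337 0.054 0 0 0.451;1 0.104 -0.337 0.054 0 0 0.451;1 0.104 -0.337 0.054 0 0 0.451;1 0.104 -0.337 0.054 0 0 0.451;1 0.104 -0.337 0.054 0 0 0.451;1 0.104 -0.337 0.054 0 0 0.451;1 0.104 -0.337 0.054 0 0 0.451;1 0.104 -0.337 0.054 0 0 0.451"}}

```text
time_s: 11.52
position: [0.5166, -0.2682, 0.1508]
tcp_rot: [[-0.957, 0.291, 0.0], [0.291, 0.957, -0.0], [-0.0, -0.0, -1.0]]
force: [-0.2, 0.3, 0.2]
opening: 0.997
grasp_force: 0.0
```

```bash
python3 - <<'E'
from h import *
s=bot.read_state();p=capture("wrist");im=p["pixels"][:,:,::-1].copy()
for l in("lens","lens_tip"): print(l,[(np.round(d["point"],4).tolist(),round(d["conf"],2)) for d in spot_point(l,p)[:2]])
a=np.radians(-17)
for x in(-66,-56,0,56,65):
    for y in(-12,12):
        X=np.array([.516,-.269,.015])+1e-3*np.array([x*np.cos(a)-y*np.sin(a),x*np.sin(a)+y*np.cos(a),0])
        cv2.circle(im,tuple(project(p,X,s)[0].astype(int)),2,(0,0,255),-1)
cv2.imwrite("pics/w4.png",im)
plan([.516,-.269,.0245],-17)
E
```

```text
lens [([0.5193, -0.2756, 0.0149], 0.79)]
lens_tip [([0.3891, -0.4124, 0.0206], 0.96), ([0.6158, -0.3, 0.0168], 0.84)]
shift [ 0.0006 -0.0007  0.2523] turn [-2.0000e-04 -1.0000e-04 -3.9993e+00] j6 -111.51840705988494
shift [ 0.0006 -0.0007  0.2523] turn [-0.      0.0001  0.0007] j6 -111.51840705988494
```

View pics/w4.png

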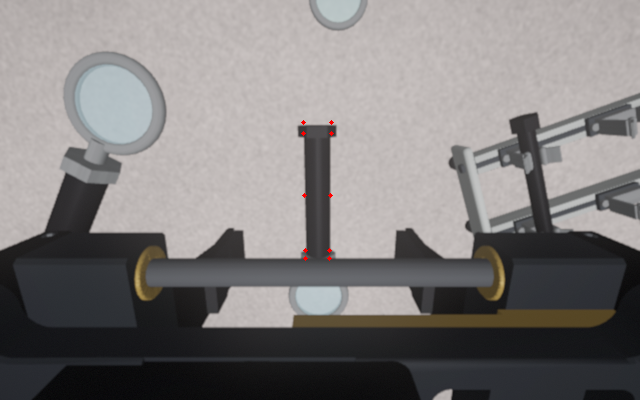

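The overlay sits on the lens handle (318,125–255). I go down and grip.

{"name": "jog_arm", "arguments": {"rows": "1 -0.001 0 0.08 0 0 0;1 -0.001 0 0.15 0 0 0;1 -0.001 0 0.21 0 0 0;1 -0.001 0 0.24 0 0 0;1 -0.001 0 0.252 0 0 0;0.5 -0.001 0 0.252 0 0 0;0 -0.001 0 0.252 0 0 0;0 -0.001 0 0.252 0 0 0;0 -0.001 0 0.252 0 0 0;0 -0.001 0 0.252 0 0 0;0 -0.001 0 0.252 0 0 0;0 -0.001 0 0.252 0 0 0;0 -0.001 0 0.252 0 0 0;0 -0.001 0 0.252 0 0 0;0 -0.001 0 0.252 0 0 0;0 -0.001 0 0.252 0 0 0;0 -0.001 0 0.252 0 0 0;0 -0.001 0 0.252 0 0 0;0 -0.001 0 0.252 0 0 0;0 -0.001 0 0.252 0 0 0"}}

```text
time_s: 13.33
position: [0.5167, -0.2693, 0.0245]
tcp_rot: [[-0.956, 0.292, -0.0], [0.292, 0.956, -0.0], [0.0, -0.0, -1.0]]
force: [-0.5, 0.4, -0.1]
opening: 0.262
grasp_force: 30.0
```

{"name": "jog_arm", "arguments": {"rows": "0 0 0 0 0 0 0;0 0 0 0 0 0 0;0 0 0 -0.06 0 0 0;0 0 0 -0.14 0 0 0;0 0 0 -0.22 0 0 0;0 0 0 -0.3 0 0 0;0 0 0 -0.34 0 0 0;0 0 0 -0.34 0 0 0;0 0 0 -0.34 0 0 0"}}

```text
time_s: 14.08
position: [0.5171, -0.2695, 0.1959]
tcp_rot: [[-0.956, 0.292, 0.002], [0.292, 0.956, -0.002], [-0.003, -0.001, -1.0]]
force: [-0.3, -0.9, -1.5]
opening: 0.267
grasp_force: 30.0
```

```bash
python3 - <<'E'
from h import *
plan([.555,-.02,.19],3.3)
E
```

```text
shift [0.0734 0.4993 0.011 ] turn [4.4000e-03 2.6000e-03 3.5488e+00] j6 -111.50003892376937
shift [0.0734 0.4993 0.011 ] turn [-0.0019  0.0032 -0.4512] j6 -111.50003892376937
```

{"name": "jog_arm", "arguments": {"rows": "0 0.073 0.499 0.011 0 0 -0.451;0 0.073 0.499 0.011 0 0 -0.451;0 0.073 0.499 0.011 0 0 -0.451;0 0.073 0.499 0.011 0 0 -0.451;0 0.073 0.499 0.011 0 0 -0.451;0 0.073 0.499 0.011 0 0 -0.451;0 0.073 0.499 0.011 0 0 -0.451;0 0.073 0.499 0.011 0 0 -0.451;0 0.073 0.499 0.011 0 0 -0.451;0 0.073 0.499 0.011 0 0 -0.451;0 0.073 0.499 0.011 0 0 -0.451;0 0.073 0.499 0.011 0 0 -0.451"}}

```text
time_s: 15.08
position: [0.5546, -0.0216, 0.1888]
tcp_rot: [[-0.998, -0.055, -0.0], [-0.055, 0.998, -0.0], [0.0, -0.0, -1.0]]
force: [1.1, 0.5, -0.5]
opening: 0.272
grasp_force: 30.0
```

```bash
python3 - <<'E'
from h import *
s=bot.read_state();p=capture("wrist");im=p["pixels"][:,:,::-1].copy()
a=np.radians(3.3);R=np.array([[np.cos(a),-np.sin(a),0],[np.sin(a),np.cos(a),0],[0,0,1]])
for c in([-42,-108,32],[-26,-108,32],[-42,108,32],[-26,108,32],[-34,-78,56],[-40,19,74],[-40,-19,74],[-34,78,56]):
    cv2.circle(im,tuple(project(p,np.array([.5545,-.0202,0])+R@np.array(c)*1e-3,s)[0].astype(int)),1,(0,0,255),-1)
cv2.imwrite("pics/w5.png",cv2.resize(im[80:280,190:450],None,fx=3,fy=3,interpolation=cv2.INTER_CUBIC))
plan([.555,-.0202,.09],3.3)
E
```

```text
shift [-0.0008  0.0024  0.1978] turn [-4.0000e-04  1.0000e-04  3.9969e+00] j6 -106.8972489350317
shift [-0.0008  0.0024  0.1978] turn [-0.     -0.0003 -0.0031] j6 -106.8972489350317
```

View pics/w5.png

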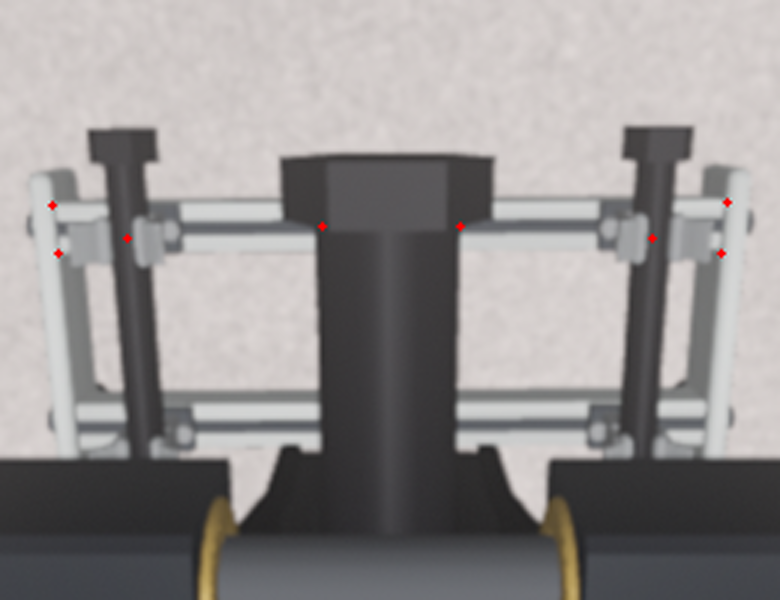

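The lens handle (column 388) is centred between the loop and the needle, matching the rack model. I go down and press.

{"name": "jog_arm", "arguments": {"rows": "0 -0.001 0.0024 0.07 0 0 0;0 -0.001 0.0024 0.13 0 0 0;0 -0.001 0.0024 0.17 0 0 0;0 -0.001 0.0024 0.19 0 0 0;0 -0.001 0.0024 0.2 0 0 0;0 -0.001 0.0024 0.21 0 0 0;0 -0.001 0.0024 0.22 0 0 0;0 -0.001 0.0024 0.23 0 0 0;0 -0.001 0.0024 0.238 0 0 0;0 -0.001 0.0024 0.245 0 0 0;0 -0.001 0.0024 0.252 0 0 0;0 -0.001 0.0024 0.256 0 0 0;0 -0.001 0.0024 0.256 0 0 0"}}

```text
time_s: 16.22
position: [0.5574, -0.0202, 0.0651]
tcp_rot: [[-0.998, -0.058, 0.006], [-0.058, 0.998, -0.003], [-0.005, -0.003, -1.0]]
force: [-4.0, -3.8, 22.6]
opening: 0.268
grasp_force: 30.0
```

{"name": "jog_arm", "arguments": {"rows": "0.5 0 0 -0.006 0 0 0;0.5 0 0 -0.006 0 0 0;0.5 0 0 -0.006 0 0 0;0.5 0 0 -0.006 0 0 0;0.5 0 0 -0.006 0 0 0;0.5 0 0 -0.006 0 0 0;0.5 0 0 -0.006 0 0 0;0.5 0 0 -0.04 0 0 0;0.5 0 0 -0.1 0 0 0;0.5 0 0 -0.18 0 0 0;0.5 0 0 -0.25 0 0 0;0.5 0 0 -0.3 0 0 0;0.5 0 0 -0.3 0 0 0;0.5 0 0 -0.3 0 0 0"}}

```text
time_s: 17.38
position: [0.556, -0.0188, 0.2125]
tcp_rot: [[-0.998, -0.058, 0.003], [-0.058, 0.998, -0.001], [-0.003, -0.001, -1.0]]
force: [-1.1, 1.0, -0.0]
opening: 0.5
grasp_force: 0.0
```

```bash
python3 - <<'E'
from h import *
s=bot.read_state();w=capture("wrist");p=capture("side")
for q in(w,p):
    for l in("loop","lens","needle"): print(l,[(np.round(d["point"],4).tolist(),round(d["conf"],2)) for d in spot_point(l,q)[:4]])
A=cv2.resize(w["pixels"][100:250,150:490],(800,353));B=cv2.resize(p["pixels"][160:260,260:480],(528,240),interpolation=cv2.INTER_CUBIC)
im=np.zeros((595,800,3),np.uint8);im[:353]=A;im[355:595,:528]=B
cv2.imwrite("pics/w6.png",im[:,:,::-1])
E
```

```text
loop [([0.5575, -0.0939, 0.0536], 0.86)]
lens [([0.5602, -0.0273, 0.0579], 0.75)]
needle [([0.5459, 0.0586, 0.0525], 0.86)]
loop [([0.5586, -0.0997, 0.0553], 0.5)]
lens [([0.3267, -0.1354, 0.0095], 0.83), ([0.4875, -0.5099, 0.018], 0.74), ([0.5581, -0.0161, 0.0583], 0.58), ([0.5538, -0.0251, 0.0028], 0.52)]
needle [([0.5505, 0.0585, 0.058], 0.57)]
```

View pics/w6.png

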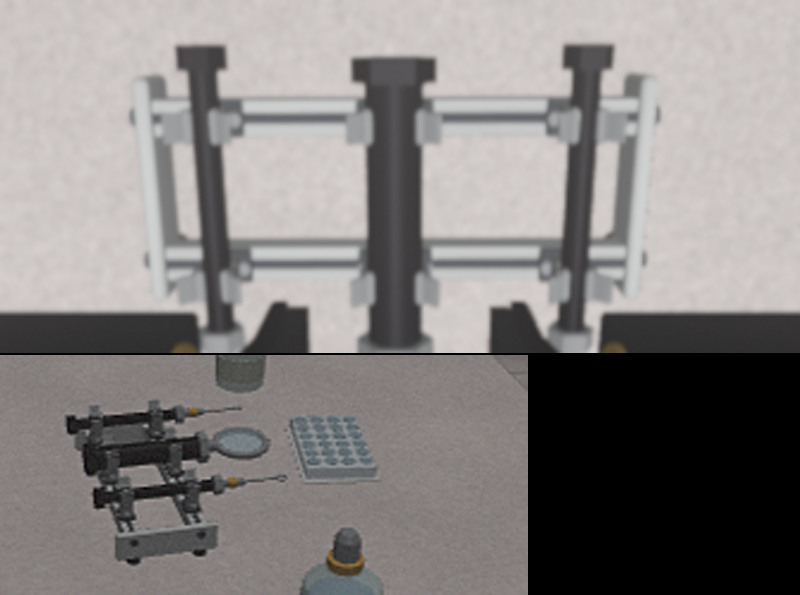

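All three tools sit side by side between the jaws of both their clips, with working ends to +x. The plate, lamp and jar look undisturbed.

```bash
python3 -c "
from rig import bot
print(bot.hand_in())"
```

```text
the job is handed in; nothing more can be done
None
```

The job is handed in at about 17.5 s: the loop and the 24 mm hand lens are pressed home in their clips pointing the same way as the needle, and the final pictures show the needle still clipped and the well plate, spirit lamp and jar undisturbed.

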